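Put the shaker away and hold the tealight box open

TASK

The salt shaker has been left standing on the lid of the tealight box. Stand it, upright and all the way down, in the one of the two wooden stands whose bore it fits, let go of it, then lift the lid by its handle and hold it half open, at 45 degrees, so that I can reach in; the lid falls shut by itself, so finish while still holding it there. Never tip the shaker over, and leave the teaspoon, battery, tin, little pot and white mug where they are.

Things in the scene. Friction and masses are not known exactly. Their poses are not given: they have to be found in the camera images.
- shaker: salt shaker, grey and clear, round, 90 high, loose, about 0.12 kg; body 44 in diameter from the foot up to 66, round metal head 34 in diameter from 66 to 90 (grip the head). Origin at the centre of its foot, z up. At first it stands on the closed lid of the box.
- wide_stand: wooden block 74 x 74 x 45 high, fixed, with an upright round blind bore of diameter 49, 37 deep (bore floor 8 above the worktop), open at the top: the shaker slides down into this one. Origin at the centre of the block's underside; the bore is centred on its z axis. It may stand on either side of the narrow stand.
- narrow_stand: wooden block of the same 74 x 74 x 45, fixed, with a bore of diameter 36 only, 37 deep: too narrow for the shaker. Origin at the centre of its underside.
- chest: wooden tealight box, fixed, 170 (x) x 200 (y) x 70 high without the lid. Origin at the centre of its underside; its -x side is the front, towards the robot, and the lid is hinged along the top of its +x (far) side.
- lid (a joint): angle of the box's lid, rad: 0 shut, grows as the front edge rises, stop at 1.3; 45 degrees = 0.785. Free hinge, no spring: the lid (170 x 200 x 10, 0.2 to 0.4 kg) falls shut from any angle; about 1 to 2 N upward at the handle holds it.
- lid_handle (a point): centre of the lid's handle: a wooden dowel 20 in diameter and 32 long, lying parallel to the hinge, 35 in front of the lid's front edge on a 14 wide stem; it can be pinched by its two flat ends or lifted from beneath. It stands 75 above the worktop when shut, 5 above the hinge line and 205 from it, and swings with the lid. x points from the handle to the hinge in the plane of the lid, y along the dowel.
- lid_hinge (a point): midpoint of the hinge line, 70 above the worktop at the far edge of the box; y lies along the hinge line
- spoon: loose teaspoon, 130 long, lying on the worktop, origin under its middle: bystander
- cell: loose battery, 50 x 15, lying on the worktop, origin under its middle: bystander
- tin_2: loose small tin, 57 in diameter, 72 high, origin at its foot: bystander
- pot_1: loose little pot with a wooden cap, 62 in diameter, 35 high, origin at its foot: bystander
- mug: loose white mug with a leaf pattern, 82 in diameter, 94 high, to the right of the box, origin at its foot: bystander
Not all that is in view belongs to the job. Leave any pink or yellow look-alike of the shaker alone.

How it is judged:
On the way:
1. the shaker stands all the way down in the wide bore, let go, the lid still shut (horizontal distance between shaker and wide_stand below 0.006 m and z of shaker in the frame of wide_stand below 0.012 m and angle between shaker's own z axis and vertical below 0.12 rad and contact force between shaker and the arm below 0.05 N and contact force between shaker and the fingers below 0.05 N and value of joint lid below 0.1 rad), for 0.2 s.
At the end, for the whole second after the job is handed in: The robot is holding the lid still at 45 degrees (within 7 degrees), touching the box's lid with at least 0.3 N, and the shaker, let go, stands upright (within 7 degrees) on the floor of the wide bore (within 4 mm) (value of joint lid between 0.665 and 0.905 rad and velocity of joint lid between -0.1 and 0.1 rad/s and (contact force between chest and the fingers above 0.3 N or contact force between chest and the arm above 0.3 N) and horizontal distance between shaker and wide_stand below 0.006 m and z of shaker in the frame of wide_stand below 0.012 m and angle between shaker's own z axis and vertical below 0.12 rad and contact force between shaker and the arm below 0.05 N and contact force between shaker and the fingers below 0.05 N); the arm keeps its last pose, push and grip.
It fails at once if the shaker is tipped over (more than 55 degrees) (angle between shaker's own z axis and vertical above 0.96 rad).
It fails at once if the lid is raised with the shaker still on it, or the shaker is dropped off it (value of joint lid above 0.1 rad and contact force between shaker and chest above 0.05 N).
It fails at once if a bystander is moved by more than 3 cm (distance of any of spoon, cell, tin_2, mug, pot_1 from where it was at the start of the episode above 0.03 m).
It also fails if it takes over 64 s, if anything falls off the work surface, if the arm or the gripper's body presses on something with over 40 N, if the wrist force passes 120 N, or if a joint passes its speed limit or range.

ROBOT

A 6-joint arm with a two-finger parallel gripper is mounted at the origin on a cart in front of the work surface, level with it; the furniture and walls round the work are solid. World frame = base frame: x ahead of the robot, y to its left, z up, the work surface at z = 0. Lengths are in m, angles in rad, forces in N, time in s.
With the tool pointing down it reaches from about 0.275 to 1 m from the base axis. Payload 8.4 kg.
Tool frame: the origin (TCP) lies at the very end of the fingers, on their centre line; the grasp point (between the pads) lies arm.pinch_z behind it (arm.pinch_z is the distance from the TCP to the grasp point, in m); y points along the fingers, z is the direction in which the jaws open and shut, and the axes are right-handed (so a half turn about y gives the same grasp; the last joint's range is limited). The gripper opens to 85 mm and grips with 20 to 120 N. Pads are 22 mm wide; open, the fingers measure 114 mm over their backs; the gripper's body (76 mm by 85 mm) begins 54 mm behind the grasp point. The pads swing forward as they close: fully open they stand 13 mm farther back than shut.
Start: joints at [1.252, 0.353, 1.633, -0, 1.155, -0.002], TCP at [0.195, 0.594, 0.231] pointing down, gripper open.
Joint ranges: [-2.63, 2.63], [-0.92, 2.1], [0.06, 2.66], [-1.3, 4.44], [0, 2.69], [-3.02, 3.02]. Speed limits (rad/s): [2.22, 2.22, 2.79, 3.14, 3.14, 3.14].

INTERFACE

Orientations are given as a 3x3 rotation matrix whose columns are the frame's x, y, z axes.
In Python, from cell import arm, kinematics, imaging, workorder, look_for, mark_of gives the robot as it stands. Calls block until the motion is done:
- arm.movep(position, orientation): joint-space move of the TCP to a pose.
- arm.movel(position, orientation=None, vel=0.15, force_limit=None): straight line of the TCP; orientation=None keeps the orientation; vel is the mean speed in m/s. With force_limit (N) it stops when the force on the tool has changed by that much, and returns True; else False.
- arm.move_joints(angles): joint-space move.
- arm.release() and arm.clamp(newtons=None): open the fingers fully, or close them until they stop; newtons is the grip in N (None keeps the last).
- arm.dwell(seconds).
- kinematics.inverse_kinematics(position, orientation): joint angles nearest the present ones, or None.
- arm.get_state(): the state.
- imaging.snapshot(name): name is "scene" or "top" or "wrist"; returns the picture (420x560x3 uint8, blue, green, red); there is no depth.
- imaging.camera_info(name): a dict with "fx", "fy", "cx", "cy" (pixels), "cam_to_world" (4x4, takes a point from camera to world coordinates). Camera axes: x right, y down, z forward; pixel columns grow to the right and rows downward; lengths in m; the calibration is good to about 2 mm. A picture is of the moment at which its call begins: read the wrist's pose just before it. camera_info takes no time and is no camera call; for the wrist camera it gives the pose at the moment of the call.
A pose or a line that the arm cannot do raises arm.MotionError and nothing moves.
- workorder.job_done(): hands the job in, once; it reports no verdict.
Trained networks look in the newest picture that a camera, given by its name, has taken for a name from the list of things; names that differ only in an ending like _2 or _b are one class to them, and where a whole thing is asked for, a point or a joint stands for the part that bears it (a point fixed in the world has none). Each returns a list of dicts, best first, with "score" (0 to 1); they miss things now and then, are a little off and sometimes report something else, mostly with a low value. They report only what shows in the picture. A call takes as long as a camera call. They do not tell look-alikes from the thing itself.
- look_for(camera, thing): "box" ([left, top, width, height] in pixels, round what is visible of it).
- mark_of(camera, thing): "point" ([column, row] in pixels: a listed point, or the origin of a listed thing).
The state is a dict: "time_s": time; "joint_positions": joint angles; "dq": joint speeds; "tau": joint torques, N m; "ee_pos": TCP position; "eef_rot": TCP orientation; "ft_force": force on the tool from outside, world axes, zero at the start; "wrist_torque": the same for the moment, N m; "width": opening from 0.0 (shut) to 1.0 (fully open).
Only numpy, scipy, OpenCV 4.12 (cv2) and the standard library are available. Lean on these libraries where they do the work, as an engineer would, in place of code of your own. Each camera call takes 0.05 s, during which the arm holds its last target. There are 200 camera calls.

## Working session

There is one attempt and no reset: what is moved stays moved. The work goes in short steps, each a Python script; the robot and the scene stay as the last script left them, time stands still between calls to the robot, and variables do not carry over. Pictures are saved under pics/ and viewed, on a budget of 10 in all, crops included, one or two more only if the job needs it, and the job is handed in when it is done.

```bash
ls; mkdir -p pics; cat > h.py <<'E'
import numpy as np, cv2
from cell import arm, kinematics, imaging, workorder, look_for, mark_of
def ray(info,p):
    T=np.array(info["cam_to_world"]); d=np.array([(p[0]-info["cx"])/info["fx"],(p[1]-info["cy"])/info["fy"],1.])
    return T[:3,3],T[:3,:3]@d
def onz(info,p,z):
    o,d=ray(info,p); return o+d*(z-o[2])/d[2]
def proj(info,P):
    T=np.array(info["cam_to_world"]); c=T[:3,:3].T@(np.array(P)-T[:3,3])
    return [info["cx"]+info["fx"]*c[0]/c[2],info["cy"]+info["fy"]*c[1]/c[2]]
E
python3 - <<'E'
from h import *
Z=dict(shaker=.08,wide_stand=0,narrow_stand=0,chest=0,lid_handle=.075,lid_hinge=.07,spoon=0,cell=0,tin_2=0,pot_1=0,mug=0)
ims=[]
for c in ("scene","top"):
    im=imaging.snapshot(c); ims.append(im); i=imaging.camera_info(c)
    print(c,np.round(np.array(i["cam_to_world"])[:3,3],3),i["fx"])
    for t,z in Z.items():
        for m in mark_of(c,t)[:3]: print(t,np.round(m["point"],1),round(m["score"],2),np.round(onz(i,m["point"],z),3)[:2])
    cv2.imwrite(f"pics/{c}0.png",cv2.resize(im,(800,600),interpolation=cv2.INTER_CUBIC))
print(arm.pinch_z, arm.get_state())
E
```

```text
pics
scene [-0.433 -0.889  0.683] 445.21326664357275
shaker [252.7 244.4] 0.89 [ 0.294 -0.041]
shaker [285.9 269.9] 0.83 [ 0.266 -0.202]
shaker [291.7 215.3] 0.68 [0.517 0.024]
wide_stand [236.3 218.4] 0.63 [0.475 0.261]
narrow_stand [218.6 212.9] 0.94 [0.457 0.342]
chest [311.9 239. ] 0.75 [ 0.558 -0.032]
lid_handle [279.9 224.4] 0.95 [0.449 0.008]
lid_hinge [334.9 212.5] 0.72 [ 0.657 -0.043]
spoon [231.1 241.2] 0.5 [0.353 0.136]
cell [206.8 230.5] 0.58 [0.34  0.253]
tin_2 [195.1 198.4] 0.48 [0.473 0.517]
mug [415.1 313.3] 0.86 [ 0.452 -0.478]
top [ 0.046 -0.165  1.629] 462.0537506347956
shaker [289.  197.9] 0.72 [0.521 0.008]
shaker [299.7 253. ] 0.59 [ 0.352 -0.099]
shaker [260.8 231.4] 0.45 [0.372 0.052]
wide_stand [222.2 199.2] 0.95 [0.448 0.244]
narrow_stand [200.9 190.8] 0.66 [0.448 0.331]
chest [300.4 199.4] 0.77 [ 0.556 -0.025]
lid_handle [284.5 214.8] 0.74 [ 0.459 -0.   ]
lid_handle [141.  194.5] 0.66 [0.337 0.499]
lid_hinge [280.8 217.5] 0.21 [0.446 0.009]
spoon [237.4 230.2] 0.45 [0.361 0.144]
spoon [299.1 197.8] 0.38 [ 0.56  -0.018]
cell [205.7 224.3] 0.52 [0.337 0.26 ]

[... 241 characters left out ...]
.63340010e+00, -6.37891695e-06,
        1.15517978e+00, -2.41972865e-03]), 'dq': array([ 0.00034765,  0.0004534 , -0.00026549, -0.00082789, -0.00051794,
        0.00071696]), 'tau': array([-3.22876087e-05, -6.05182886e+01, -3.42427182e+01, -7.76359252e-05,
        1.69138599e-03,  9.53364065e-06]), 'ee_pos': array([0.19470515, 0.59390796, 0.23128337]), 'eef_rot': array([[ 9.50246389e-01,  1.07765991e-05,  3.11499279e-01],
       [-3.11499279e-01,  1.40101869e-05,  9.50246389e-01],
       [ 5.87626128e-06, -1.00000000e+00,  1.66700323e-05]]), 'ft_force': array([ 0.52582438,  0.34470932, -0.15066908]), 'wrist_torque': array([-0.02034459, -0.00863629, -0.04995353]), 'width': 0.9968069635755022}
```

View pics/scene0.png

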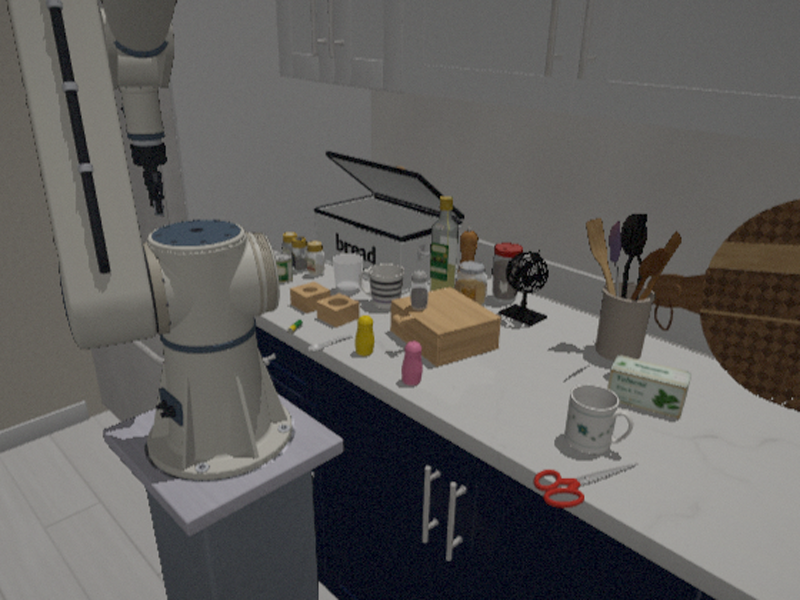

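View pics/top0.png

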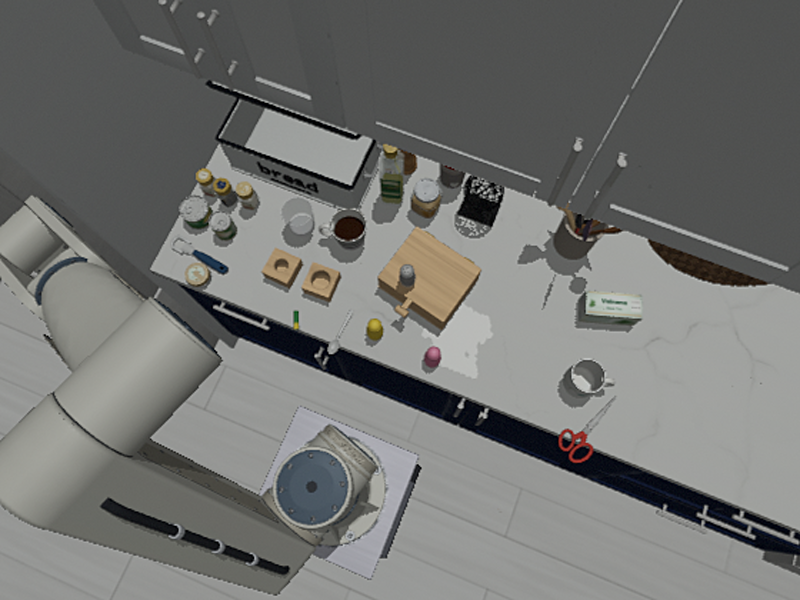

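The shaker stands on the lid near its front left (top view, about 406,272). The wide stand looks like the right one (320,281) and the narrow one is at (282,266). Yellow and pink look-alikes stand in front. Next I'll look closer with the wrist camera.

```bash
cat >> h.py <<'E'
def R(yaw):
    c,s=np.cos(yaw),np.sin(yaw); return np.array([[c,0,-s],[s,0,c],[0,-1,0]])
E
python3 - <<'E'
from h import *
Z=dict(shaker=.08,wide_stand=0,narrow_stand=0,chest=0,lid_handle=.075,lid_hinge=.07,spoon=0,cell=0)
for k,(p,yaw) in enumerate([((.40,.28,.32),0),((.43,.05,.36),0)]):
    arm.movep(np.array(p),R(yaw)); arm.dwell(.3)
    i=imaging.camera_info("wrist"); im=imaging.snapshot("wrist")
    print(k,arm.get_state()["ee_pos"],np.round(np.array(i["cam_to_world"]),3).tolist(),i["fx"])
    for t,z in Z.items():
        for m in mark_of("wrist",t)[:2]: print(t,np.round(m["point"],1),round(m["score"],2),np.round(onz(i,m["point"],z),3)[:2])
    cv2.imwrite(f"pics/w{k}.png",im); np.save(f"w{k}.npy",i,allow_pickle=True)
print(arm.get_state()["time_s"])
E
```

```text
0 [0.39980811 0.28036842 0.31982303] [[0.0, 0.958, 0.286, 0.328], [1.0, 0.0, -0.001, 0.281], [-0.001, 0.286, -0.958, 0.464], [0.0, 0.0, 0.0, 1.0]] 316.039003270471
shaker [ 83.3 269.2] 0.93 [0.524 0.017]
shaker [ 12.6 150.4] 0.76 [ 0.367 -0.039]
wide_stand [246.2 201.2] 0.71 [0.451 0.23 ]
narrow_stand [320.6 204.7] 0.57 [0.456 0.343]
chest [ 95.3 268.4] 0.62 [ 0.564 -0.018]
chest [ 66.  342.1] 0.6 [ 0.706 -0.093]
lid_handle [ 68.3 212.5] 0.75 [0.446 0.009]
lid_handle [322.9 205. ] 0.56 [0.436 0.336]
lid_hinge [ 63.8 341.1] 0.66 [ 0.647 -0.039]
spoon [179.6 139.5] 0.66 [0.359 0.137]
cell [261.9 128.5] 0.77 [0.344 0.256]
1 [0.42998656 0.05064081 0.3598131 ] [[-0.001, 0.958, 0.286, 0.358], [1.0, 0.001, -0.0, 0.052], [-0.0, 0.286, -0.958, 0.504], [0.0, 0.0, 0.0, 1.0]] 316.039003270471
shaker [256.4 236.8] 0.96 [0.523 0.018]
shaker [176.8 129.2] 0.8 [ 0.374 -0.082]
wide_stand [387.4 179. ] 0.68 [0.455 0.225]
narrow_stand [463.  178.3] 0.92 [0.453 0.347]
chest [241.9 242.1] 0.72 [ 0.564 -0.013]
lid_handle [253.  185.6] 0.86 [0.45  0.014]
lid_hinge [222.9 307.7] 0.97 [ 0.647 -0.038]
spoon [338.1 119.2] 0.92 [0.362 0.141]
spoon [223.3 305.5] 0.65 [ 0.689 -0.052]
cell [414.8 107.8] 0.66 [0.345 0.256]
5.0667
```

View pics/w0.png

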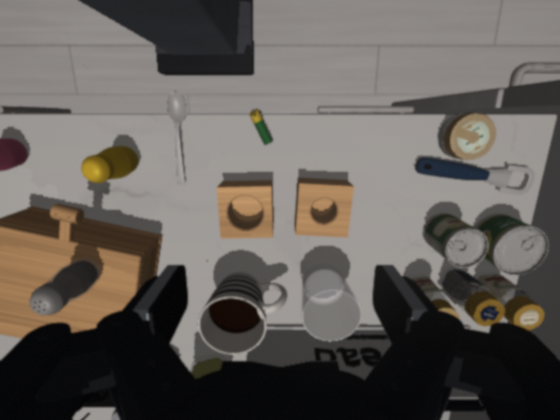

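View pics/w1.png

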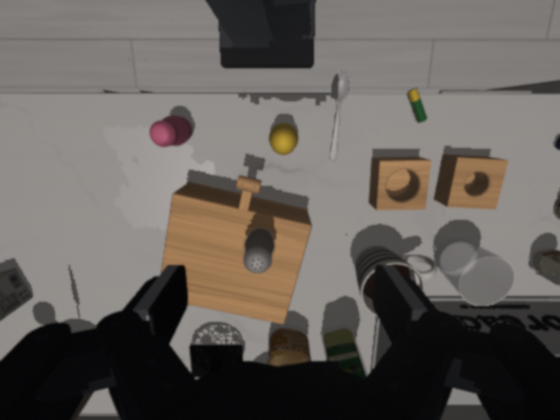

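The right-hand stand (bore at about 247,211 in w0) clearly has the wider bore. The grey shaker's head is at about (257,261) in w1, and the handle is at (248,184). Next are closer views of the bore and the head from the same relative height.

```bash
python3 - <<'E'
from h import *
tiles=[]
for k,(p,z) in enumerate([((.405,.238,.23),.045),((.475,.018,.355),.17)]):
    arm.movep(np.array(p),R(0)); arm.dwell(.3)
    i=imaging.camera_info("wrist"); im=imaging.snapshot("wrist"); cv2.imwrite(f"pics/c{k}.png",im); np.save(f"c{k}.npy",i,allow_pickle=True)
    c=im[110:310,180:380]; t=cv2.resize(c,(400,600 and 400),interpolation=cv2.INTER_CUBIC); tiles.append(t)
    for t in (["wide_stand"] if k==0 else ["shaker","lid_handle","lid_hinge"]):
        for m in mark_of("wrist",t)[:1]: print(t,np.round(m["point"],1),round(m["score"],2),np.round(onz(i,m["point"],dict(wide_stand=0,shaker=.08,lid_handle=.075,lid_hinge=.07)[t]),4)[:2])
cv2.imwrite("pics/c.png",np.hstack(tiles))
E
```

```text
wide_stand [274.2 214.2] 0.86 [0.4502 0.2312]
shaker [302.3 106.6] 0.89 [0.3909 0.0477]
lid_handle [272.8 152.9] 0.66 [0.449  0.0102]
lid_hinge [239.9 287.1] 0.87 [ 0.652  -0.0413]
```

View pics/c.png

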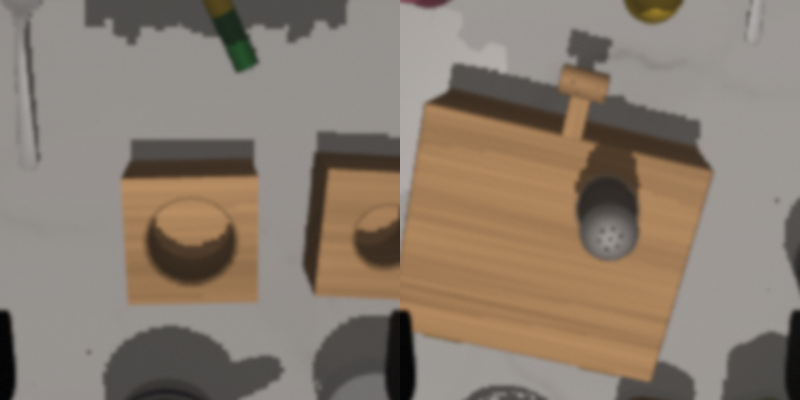

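The bore centre is at about tile (191,241), which is full-picture (275.5,230.5). The shaker's dome is at tile (209,237), full-picture (284.5,228.5). The lid corners and dowel are clear too.

```bash
python3 - <<'E'
from h import *
a=np.load("c0.npy",allow_pickle=True).item(); b=np.load("c1.npy",allow_pickle=True).item()
f=lambda i,u,v,z:onz(i,(180+u/2,110+v/2),z)[:2]
print("bore",f(a,191.5,241,.045),"block corners",[f(a,*p,.045).round(4).tolist() for p in((122,178),(258,177),(258,302),(128,304))])
print("bore px dia mm",np.linalg.norm(f(a,147,241,.045)-f(a,237,241,.045)))
print("head",f(b,209,237,.169), "dia",np.linalg.norm(f(b,180,236,.16)-f(b,238,236,.16)))
A,B,C=[f(b,*p,.08) for p in((25,102),(312,170),(252,381))]
print("lid",A,B,C,"front",np.linalg.norm(B-A),"side",np.linalg.norm(C-B),"yaw front",np.degrees(np.arctan2(*(-(B-A)*[1,-1]))),"side yaw",np.degrees(np.arctan2((C-B)[1],(C-B)[0])),"ctr",(A+C)/2)
print("handle",f(b,184,83,.085),"dowel ends",f(b,160,77,.085),f(b,208,89,.085))
print("shaker head in w0?",arm.get_state()["time_s"])
E
```

```text
bore [0.45517255 0.23369284] block corners [[0.419, 0.1965], [0.4186, 0.2697], [0.4923, 0.2715], [0.4934, 0.1971]]
bore px dia mm 0.049910648011243564
head [0.52161664 0.02473019] dia 0.032945500918519464
lid [ 0.45911204 -0.09575781] [0.50514408 0.09599174] [0.6688261  0.05908982] front 0.19719745843148842 side 0.16779021437902483 yaw front -13.499164720585728 side yaw -12.704856489068977 ctr [ 0.56396907 -0.01833399]
handle [0.44616066 0.00937991] dowel ends [ 0.44234561 -0.00606868] [0.4499961  0.02491105]
shaker head in w0? 7.9083
```

```bash
python3 - <<'E'
from h import *
p=np.array([.5216,.0247,.148]); up=np.array([0,0,.06])
def say(t):
    s=arm.get_state(); print(t,np.round(s["ee_pos"],4),"w",round(s["width"],3),"f",np.round(s["ft_force"],2),"t",round(s["time_s"],2))
q=[kinematics.inverse_kinematics(p+up,R(y)) for y in (np.pi/2,-np.pi/2)]
print(q)
y=min([(abs(v[5]),w) for v,w in zip(q,(np.pi/2,-np.pi/2)) if v is not None])[1]
arm.movep(p+up,R(y)); print(arm.movel(p,vel=.1,force_limit=5)); say("down")
arm.clamp(20); arm.dwell(.2); say("grip1")
i=imaging.camera_info("wrist"); cv2.imwrite("pics/g1.png",imaging.snapshot("wrist"))
arm.release(); arm.movel(p+up,vel=.2)
arm.movep(p+up,R(0)); print(arm.movel(p,vel=.1,force_limit=5)); arm.clamp(30); arm.dwell(.2); say("grip2")
cv2.imwrite("pics/g2.png",np.hstack([cv2.resize(x,(400,300)) for x in (cv2.imread("pics/g1.png"),imaging.snapshot("wrist"))]))
E
```

```text
[None, array([ 4.44463939e-02,  2.18919687e-01,  1.87554679e+00, -4.44089210e-16,
        1.04712618e+00,  4.44463939e-02])]
False
down [0.522  0.0247 0.1484] w 0.998 f [ 0.4  -0.5  -0.06] t 10.07
grip1 [0.5219 0.0247 0.1484] w 0.383 f [-0.63 -0.38  4.79] t 10.79
False
grip2 [0.522  0.0247 0.1485] w 0.38 f [-1.04 -0.82  5.16] t 14.75
```

View pics/g2.png

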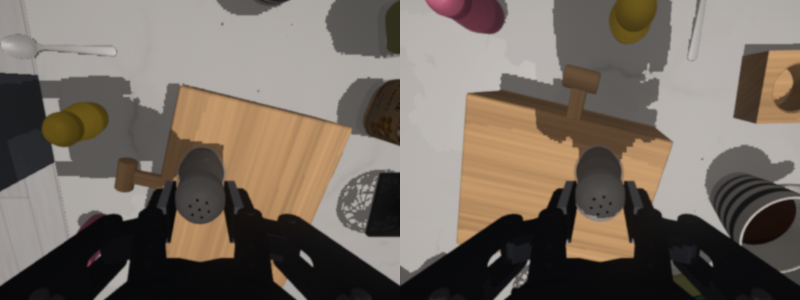

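Both grips closed centred on the metal head, at about 32 mm. Now I'll lift, carry it over and insert with force sensing.

```bash
python3 - <<'E'
from h import *
def say(t):
    s=arm.get_state(); print(t,np.round(s["ee_pos"],4),"w",round(s["width"],3),"f",np.round(s["ft_force"],2),"t",round(s["time_s"],2)); return s
p0=arm.get_state()["ee_pos"]
arm.movel(p0+[0,0,.05],vel=.1); s=say("lift")
b=np.array([.4552,.2337,.205])
arm.movel(b,vel=.15); arm.movel([b[0],b[1],.125],vel=.1); arm.dwell(.2); say("above")
# shaker foot 11 mm above rim here
i=imaging.camera_info("wrist"); cv2.imwrite("pics/a.png",imaging.snapshot("wrist"))
hit=arm.movel([b[0],b[1],.0775],vel=.04,force_limit=4); say(f"ins hit={hit}")
cv2.imwrite("pics/a2.png",np.hstack([cv2.resize(x,(400,300)) for x in (cv2.imread("pics/a.png"),imaging.snapshot("wrist"))]))
E
```

```text
lift [0.5216 0.0247 0.198 ] w 0.376 f [-0.95  0.21 -1.11] t 15.46
above [0.4556 0.2339 0.1256] w 0.381 f [-0.01  0.57 -1.6 ] t 18.23
ins hit=False [0.4554 0.2338 0.0778] w 0.376 f [-0.03  0.7  -1.3 ] t 19.61
```

View pics/a2.png

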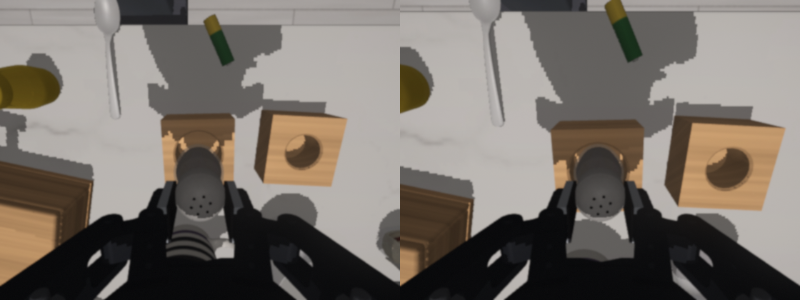

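It is in the bore without contact force. Next: seat it, release, back off and check.

```bash
python3 - <<'E'
from h import *
def say(t):
    s=arm.get_state(); print(t,np.round(s["ee_pos"],4),"w",round(s["width"],3),"f",np.round(s["ft_force"],2),"t",round(s["time_s"],2)); return s
b=np.array([.4552,.2337,0])
hit=arm.movel(b+[0,0,.0735],vel=.02,force_limit=4); say(f"seat hit={hit}")
arm.release(); arm.dwell(.4); say("open")
arm.movel(b+[0,0,.16],vel=.15)
v=b+[-.05,.0,.23]; arm.movep(v,R(0)); arm.dwell(.2); say("view")
i=imaging.camera_info("wrist"); im=imaging.snapshot("wrist"); c0=np.array([int(x) for x in proj(i,b+[0,0,.05])])
print("expected head px",np.round(proj(i,b+[0,0,.097]),1),"centre crop",c0, "if 10mm high",np.round(proj(i,b+[0,0,.107]),1))
sc=imaging.snapshot("scene"); j=imaging.camera_info("scene"); u,w=[int(x) for x in proj(j,b+[0,0,.05])]
t1=cv2.resize(im[c0[1]-75:c0[1]+75,c0[0]-75:c0[0]+75],(400,400),interpolation=cv2.INTER_CUBIC)
t2=cv2.resize(sc[w-30:w+30,u-30:u+30],(400,400),interpolation=cv2.INTER_CUBIC)
cv2.imwrite("pics/s.png",np.hstack([t1,t2]))
print("scene: tile px of expected head top, +10",[(np.array(proj(j,b+[0,0,z]))-[u-30,w-30])*400/60+[400,0] for z in(.098,.108)])
print("wrist tile",(np.array(proj(i,b+[0,0,.097]))-c0+75)*400/150)
E
```

```text
seat hit=True [0.4562 0.234  0.0765] w 0.383 f [-1.09 -1.14  7.43] t 19.87
open [0.4552 0.2336 0.0756] w 0.998 f [ 0.37  0.24 -0.26] t 20.83
view [0.405  0.2333 0.2286] w 0.999 f [-0.64  0.69  0.82] t 22.18
expected head px [279.6 251.4] centre crop [279 233] if 10mm high [279.6 255.8]
scene: tile px of expected head top, +10 [array([599.77458706, 118.80484008]), array([599.25695022, 100.86285258])]
wrist tile [201.6356589 249.0158586]
```

View pics/s.png

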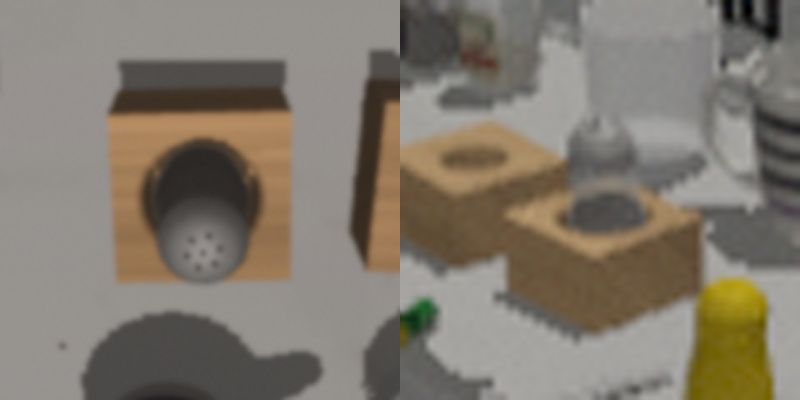

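The shaker is upright and seated: the head shows at (203,249) against an expected (202,249), and contact came at the predicted height. Next is the handle.

```bash
cat > lid.py <<'E'
from h import *
yaw=np.radians(-13.2); xd=np.array([np.cos(yaw),np.sin(yaw),0]); H=np.array([.446,.0094,.075]); HG=H+.205*xd-[0,0,.005]
def tcp(th,rot=0):  # tool straight down, grasp point on dowel centre
    h=.205*np.cos(th)-.005*np.sin(th); z=.205*np.sin(th)+.005*np.cos(th)
    return HG-h*xd+[0,0,z-arm.pinch_z]
def say(t):
    s=arm.get_state(); print(t,np.round(s["ee_pos"],4),"w",round(s["width"],3),"f",np.round(s["ft_force"],2),"t",round(s["time_s"],2)); return s
E
python3 - <<'E'
from lid import *
q=kinematics.inverse_kinematics(tcp(.785),R(yaw)); print(q)
p=tcp(0)
arm.movep(p+[0,0,.1],R(yaw)); print(arm.movel(p,vel=.1,force_limit=5)); say("at handle")
arm.clamp(25); arm.dwell(.3); say("pinched")
im=imaging.snapshot("wrist"); cv2.imwrite("pics/h.png",im)
E
```

```text
[-1.30050371e-02  2.06580896e-01  1.91254811e+00 -4.44089210e-16
  1.02246365e+00 -1.35341790e+00]
False
at handle [0.4464 0.0095 0.0567] w 0.996 f [-0.11  0.04  0.04] t 24.38
pinched [0.4457 0.0079 0.0568] w 0.367 f [ -3.41 -14.34  10.18] t 25.23
```

View pics/h.png

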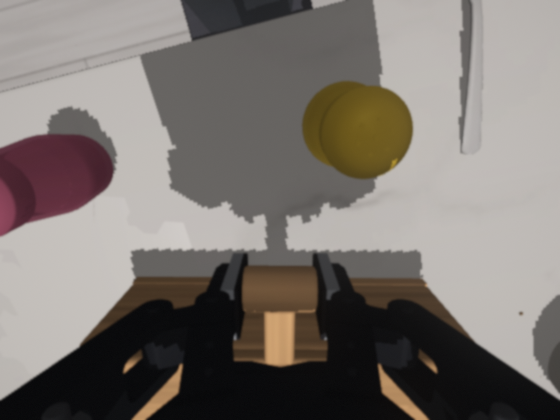

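The dowel is pinched well by its flat ends, but with about 14 N of side load. I'll null that and then swing the lid.

```bash
python3 - <<'E'
from lid import *
jz=R(yaw)[:,2]; off=np.zeros(3)
for k in range(3):
    f=arm.get_state()["ft_force"]@jz
    if abs(f)<3: break
    off+=jz*f*1.0e-4; arm.movel(tcp(0)+off,vel=.05); arm.dwell(.1); say(f"off {off@jz:.4f}")
np.save("off.npy",off)
for th in np.arange(.05,.41,.05):
    arm.movel(tcp(th)+off,vel=.05)
    s=say(f"{th:.2f}")
    if np.linalg.norm(s["ft_force"])>35: print("stop"); break
E
```

```text
off -0.0015 [0.4457 0.0077 0.0568] w 0.37 f [-2.68 -1.66  9.79] t 25.62
0.05 [0.4462 0.0077 0.0668] w 0.37 f [ 0.77 -4.18 -2.34] t 25.98
0.10 [0.4471 0.0074 0.0768] w 0.372 f [-0.02 -5.27 -1.8 ] t 26.34
0.15 [0.4485 0.0071 0.0869] w 0.366 f [ 2.15 -4.55 -2.63] t 26.7
0.20 [0.4504 0.0066 0.0969] w 0.369 f [ 0.17 -4.66 -1.98] t 27.06
0.25 [0.4529 0.0061 0.1068] w 0.368 f [ 0.08 -3.59 -2.14] t 27.42
0.30 [0.4557 0.0054 0.1166] w 0.37 f [-0.16 -5.4  -1.88] t 27.77
0.35 [0.4591 0.0046 0.1263] w 0.371 f [ 0.22 -4.66 -1.73] t 28.13
0.40 [0.4631 0.0036 0.1361] w 0.367 f [-0.23 -5.36 -1.88] t 28.49
```

```bash
python3 - <<'E'
from lid import *
off=np.load("off.npy")
for th in list(np.arange(.45,.78,.05))+[.785]: arm.movel(tcp(th)+off,vel=.05)
arm.dwell(.5); s=say("top"); g=s["ee_pos"]+[0,0,arm.pinch_z]
print("lid angle from TCP",np.arctan2(g[2]-HG[2],(HG-g)@xd)-.0244,np.abs(s["dq"]).max())
w=imaging.snapshot("wrist"); sc=imaging.snapshot("scene"); i=imaging.camera_info("scene")
for t,P in (("handle",g),("shaker foot",[.4552,.2337,.008])): print(t,np.round(proj(i,P),1))
print("lid_handle",[(np.round(m["point"],1),round(m["score"],2)) for m in mark_of("scene","lid_handle")[:2]],"shaker",[(np.round(m["point"],1),round(m["score"],2)) for m in mark_of("scene","shaker")[:3]])
cv2.imwrite("pics/f.png",np.hstack([cv2.resize(w,(400,300)),cv2.resize(sc[160:280,190:350],(400,300),interpolation=cv2.INTER_CUBIC)]))
E
```

```text
top [ 0.5075 -0.007   0.2006] w 0.37 f [-2.73 -6.24 -1.88] t 31.79
lid angle from TCP 0.7881497701771408 0.00056367565395449
handle [297.9 178. ]
shaker foot [236.6 220.4]
lid_handle [(array([299.8, 177.4]), 0.63)] shaker [(array([254. , 247.1]), 0.86), (array([236.4, 218.8]), 0.63), (array([290.4, 267.3]), 0.62)]
```

View pics/f.png

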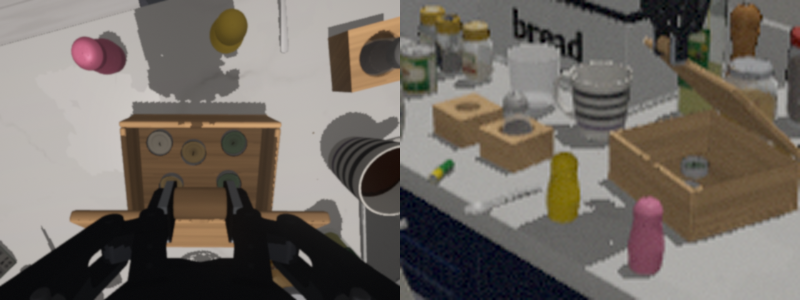

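The lid is held at about 45°, with the tealights visible inside. The shaker stands in the wide stand, and the bystanders in view have not moved. I'm handing in.

```bash
python3 -c "
from h import *
print(workorder.job_done(), arm.get_state()['time_s'])"
```

```text
the job is handed in; nothing more can be done
the job is handed in; nothing more can be done
```

The salt shaker is standing in the wide stand, let go, and the arm is holding the lid half open by its handle. I handed the job in at about 32 s of the 64 s allowed; it reports no verdict.

- **Shaker:** I gripped it by the head and lowered it into the stand with the wider bore (measured 49.9 mm). It touched bottom at the predicted height. In the close-up after letting go, it stood upright with its head within a pixel of where it should be.
- **Lid:** I pinched the handle by its two flat ends and swung the lid up to about 0.788 rad (45.2°), worked out from the arm's position. The arm was practically still, with the grip steady. The network's mark for the handle in the room picture agreed to about 2 pixels.
- **Other things:** the spoon, battery and the pink and yellow look-alikes appear where they were in the last pictures. I did not measure the tin, little pot and white mug again, but the arm stayed well away from the white mug.
- **Checks that disagreed:** pinching the handle first gave about 14 N of sideways force because my estimate was roughly 1.5 mm off. I corrected that to about 2 N, but about 6 N was left at the end. A few network marks were wrong, such as one that took a look-alike for the shaker, and I set those aside using the pictures.

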